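# Spin the inspection turntable and brake it on its zero mark

## Robot

A 6-joint arm with a two-finger parallel gripper is mounted at the origin on the work surface. World frame = base frame: x ahead of the robot, y to its left, z up, the work surface at z = 0. Lengths are in m, angles in degrees, forces in N, time in s.
With the tool pointing down it reaches from about 0.35 to 0.85 m from the base axis. Payload 8.1 kg.
Tool frame: the origin (TCP) lies midway between the tips of the shut fingers; the grasp point (between the pads) lies 19 mm behind it; z points along the fingers, y is the line along which they close (so a half turn about z gives the same grasp; the last joint's range is limited). The gripper opens to 93 mm and grips with 3 to 60 N. Pads are 15 mm wide; open, the fingers measure 128 mm over their backs; the gripper's body (75 mm by 188 mm) begins 65 mm behind the grasp point.
Start: joints at [68.961, 7.471, 85.268, -0, 87.261, -4.893], TCP at [0.167, 0.576, 0.219] pointing down, gripper open.
Joint ranges: [-169.43, 169.43], [-51.17, 129.36], [1.28, 143.12], [-76.62, 256.62], [0, 156.53], [-152.29, 152.29]. Speed limits (degrees/s): [136.94, 136.94, 159.86, 180, 180, 180].

## Interface

Orientations are given as [roll, pitch, yaw] about the fixed x, y, z axes, in that order (R = Rz(yaw) Ry(pitch) Rx(roll)).
In Python, from workcell import manip gives the robot as it stands. The module is installed in compiled form; this text tells all that it offers.
- The arm moves only by the tool play_rows, never from a script. Its arguments are lists of equal length, an entry for each row: "delta_pos": the shift along the tool's x, y, z each as a share of 0.25 m, from -1 to 1, a list of three; "spin": the turn about the tool's z as a share of pi/2 rad, from -1 to 1; "gripper": the opening, from 0 (shut) to 1 (fully open). A call has 1 to 8 rows; each row is the pose to reach, as a shift and turn from the pose commanded when the call began, along the tool's axes at that moment; what a row does not reach only later rows make up. A row lasts 1/8 s, in which the tool goes at most 62.5 mm and 10.7 degrees, less where a joint would pass 70% of its speed; a pose out of reach is approached as far as the arm can. A call with a number of a shift or a turn outside -1 to 1 is refused whole. A call with a gripper value outside its range is refused whole. The fingers move at their own pace and stop on an object; "grip_force" is the grip in N (left out, the last holds). Time passes only in rows, so rows that repeat a pose let the fingers close. It gives the time, the measured TCP pose, the force, the opening and the grip force at its end, in the units of the state.
- manip.get_obs(): the state, without advancing time (a new reading comes with each control period).
- manip.camera(name): name is "side" or "top" or "wrist"; returns a dict with "color" (400x640x3 uint8, blue, green, red), "fx", "fy", "cx", "cy" (pixels), "dist" ([k1, k2, p1, p2, k3] as OpenCV has them; the pictures are not rectified), "R" (3x3) and "t" (3): a world point X has camera coordinates R X + t. Camera axes: x right, y down, z forward; pixel columns grow to the right and rows downward; lengths in m; the calibration is good to about 2 mm. A picture is of the moment at which its call begins. There is no depth.
- manip.sign_off(): hands the job in; it is judged then, once.
The state is a dict: "clock": time; "q": joint angles; "joint_velocities": joint speeds; "joint_torque": joint torques, N m; "ee_pos": TCP position; "ee_rot": TCP orientation; "contact_force": force on the tool from outside, world axes, zero at the start; "wrist_torque": the same for the moment, N m; "grip_width": finger opening in m; "gripper_force": force on a finger pad.
Only numpy, scipy, OpenCV 4.12 (cv2) and the standard library are available. Lean on these libraries where they do the work, as an engineer would, in place of code of your own. Each camera call takes 0.05 s, during which the arm holds its last target. There are 200 camera calls.

## Task

Look the freshly sprayed dental cast over on the hand turntable: flick the wheel by its bare outer part so that it spins briskly by itself (about a turn in four seconds, or faster) and let it run untouched for at least three seconds. Then brake it with a fingertip on the wheel so that it stops with its red zero mark at the white pointer, front teeth to the camera, ten degrees either way at most, and take the finger away so that it stays there. Nothing is to be gripped; do not touch the cast, and leave the camera, jar and grey model where they are.

Things in the scene. Friction and masses are not known exactly. Their poses are not given: they have to be found in the camera images.
- turntable: the turntable's fixed black cast base, bolted down, 244 mm in diameter, stepped, its outer part 12 to 20 mm high. Origin: on the wheel's axis at bench level. Its x axis points from the axis to the white index pointer, which stands on the base's rim
- wheel: free aluminium wheel, a flat disc 220 mm across, 9 mm thick, about 0.9 kg, turning endlessly either way on a ball bearing. A firm fingertip drags it along or stops it at once; left alone it loses 0.05 to 0.3 rad/s each second. Origin: on its axis at its top face, 64 mm above the bench; z up, x towards the red mark. Bare ring to flick and brake on: 55 to 110 mm from the axis
- zero_mark (a point): the outer end of the red zero line, 42 mm long and 9 mm wide, on the wheel: at the rim, 110 mm from the axis, level with the top face
- index (a point): the tip side of the white index pointer, fixed to the base just outside the wheel, 114.5 mm from the axis, level with the wheel's top face. The pointer and its black bracket (22 mm wide) reach 135 mm from the axis and no higher than the wheel's top
- cast: beige printed dental arch model on a black 72 mm round plate, fixed on the middle of the wheel and turning with it, front teeth towards the red mark; freshly sprayed, not to be touched. It reaches 50 mm from the axis at its rear corners and 37 mm above the wheel's top face. Origin: on the axis, at the wheel's top face
- camera: black compact camera on a grey mini tripod, 104 mm wide, 128 mm tall, loose, standing outside the wheel behind the white pointer with its lens to the cast. Origin: at bench level between the tripod legs; leave alone
- jar: amber jar with a white lid, 52 mm across, 66 mm tall, loose on the bench; origin at the centre of its underside; leave alone
- spare_model: grey printed dental arch model, about 65 by 75 by 30 mm, loose on the bench; origin about its middle at bench level; leave alone

How it is judged (in metres and radians):
On the way, in this order (a step that is already met when the one before it is completed fails the run):
1. the wheel spins by itself, untouched, faster than 0.8 rad/s for three seconds (angular speed of wheel above 0.8 rad/s and contact force between each of the fingers, the arm and wheel below 0.05 N), for 3 s.
2. a fingertip on the wheel holds it at rest with the red mark at the pointer (contact force between the fingers and wheel above 0.3 N and angular speed of wheel below 0.1 rad/s and horizontal distance between zero_mark and index below 0.02 m), for 0.2 s.
At the end, for the whole second after the job is handed in: The wheel is at rest, let go, with the red mark at the white pointer (mark and pointer points within 20 mm, which is 10 degrees either way), after a free spin and a fingertip stop; camera, jar and grey model are within 15 mm of where they stood (horizontal distance between zero_mark and index below 0.02 m and angular speed of wheel below 0.05 rad/s and distance of each of camera, jar, spare_model from where it was at the start of the episode below 0.015 m); the robot touches nothing.
It fails at once if the sprayed cast is touched (contact force between any of the fingers, the arm and cast above 0.2 N).
It fails at once if the camera, jar or grey model is lifted or moved by more than 15 mm (distance of any of camera, jar, spare_model from where it was at the start of the episode above 0.015 m).
It also fails if it takes over 51 s, if anything falls off the work surface, if the arm or the gripper's body presses on something with over 40 N, if the wrist force passes 120 N, or if a joint passes its speed limit or range.

## Working session

There is one attempt and no reset: what is moved stays moved. The work goes in short steps, Python scripts to look and compute and a tool call to move; the robot and the scene stay as the last step left them, time stands still between calls to the robot, and variables do not carry over. Pictures are saved under pics/ and viewed, at most 10 in all, crops included, and the job is handed in when it is done.

Besides the shell and the picture viewer there is one more tool, called after ">>>" as a command line: name --pt "numbers of a row" for each row, then --argument value for the rest. play_rows: Moves the arm, as the interface text tells. Shift numbers are shares of 0.25 m and turn numbers shares of pi/2 rad, none past 1 either way. Its arguments: {"type":"object","properties":{"delta_pos":{"type":"array","items":{"type":"array","items":{"type":"number"}}},"spin":{"type":"array","items":{"type":"number"}},"gripper":{"type":"array","items":{"type":"number"}},"grip_force":{"type":"number"}},"required":["delta_pos","spin","gripper"]}

```bash
mkdir -p pics; ls; cat > h.py <<'E'
import numpy as np, cv2
from workcell import manip
def ray(c,uv):
    K=np.array([[c['fx'],0,c['cx']],[0,c['fy'],c['cy']],[0,0,1.]])
    p=cv2.undistortPoints(np.array([[uv]],float),K,np.array(c['dist'])).ravel()
    R=np.array(c['R']);t=np.array(c['t']);return -R.T@t, R.T@np.array([p[0],p[1],1.])
def atz(c,uv,z):
    o,d=ray(c,uv);return o+d*(z-o[2])/d[2]
def proj(c,X):
    K=np.array([[c['fx'],0,c['cx']],[0,c['fy'],c['cy']],[0,0,1.]])
    return cv2.projectPoints(np.array(X,float).reshape(-1,3),cv2.Rodrigues(np.array(c['R']))[0],np.array(c['t'],float),K,np.array(c['dist']))[0][:,0]
E
python3 - <<'E'
from h import *
import pickle
for n in ['top','side']:
    c=manip.camera(n);cv2.imwrite(f'pics/{n}0.png',c['color']);pickle.dump(c,open(n+'.pkl','wb'))
    R=np.array(c['R']);print(n,-R.T@np.array(c['t']),R.tolist())
o=manip.get_obs();print({k:o[k] for k in('clock','ee_pos','ee_rot')})
E
```

```text
pics
top [0.46344427 0.06517014 1.08737689] [[-0.00417580586824466, -0.9997143003952906, 0.023534660195249378], [-0.9863827264420925, 0.00024836301667843997, -0.1644659700134836], [0.16441313701166002, -0.023900960251987093, -0.986101954402798]]
side [0.28648181 0.5185121  0.77047322] [[-0.8122354267435821, -0.5833212879315491, -0.0031442946028580913], [-0.4502825436318481, 0.6303964643174252, -0.6323337162262676], [0.37083586995206325, -0.5121880248716949, -0.7746897344969328]]
{'clock': 0.1, 'ee_pos': array([0.16664155, 0.57587316, 0.21770916]), 'ee_rot': array([-1.79908240e+02, -8.00241691e-03,  1.63856271e+02])}
```

View pics/top0.png

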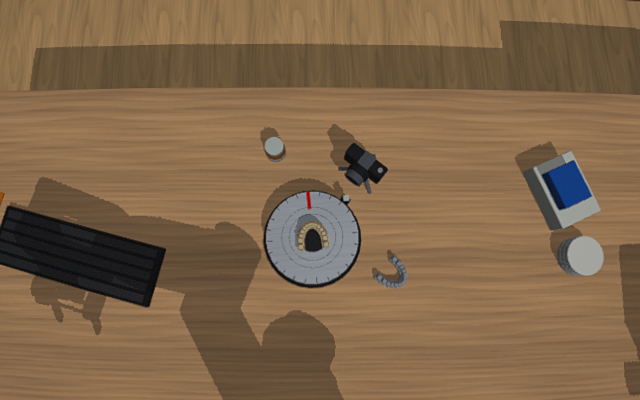

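View pics/side0.png

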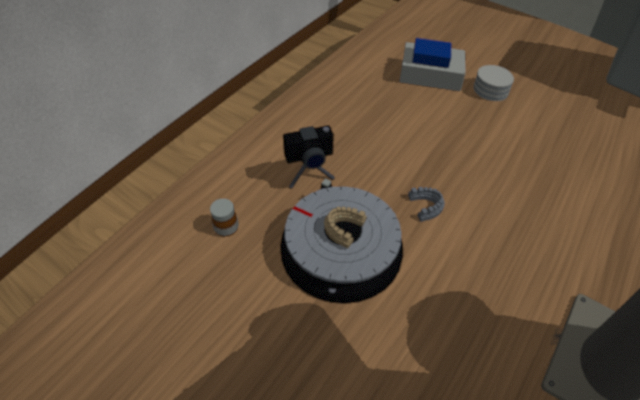

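Top view: wheel centred near (312,239), red mark at (308,192), pointer near (346,198), camera at (364,166), jar at (274,147), grey model at (390,270). The side view agrees. I'll take an enlarged crop to measure.

```bash
python3 - <<'E'
from h import *
import pickle
c=pickle.load(open('top.pkl','rb'));im=c['color']
from scipy.optimize import least_squares
cv2.imwrite('pics/crop1.png',cv2.resize(im[130:300,250:420],None,fx=3.5,fy=3.5,interpolation=cv2.INTER_CUBIC))
for uv in [(312,239)]: print(atz(c,uv,.064))
hsv=cv2.cvtColor(im,cv2.COLOR_BGR2HSV)
g=((hsv[...,1]<60)&(hsv[...,2]>90)).astype(np.uint8);g[:, :255]=0;g[:,365:]=0;g[:185]=0;g[295:]=0
cs,_=cv2.findContours(g,cv2.RETR_EXTERNAL,cv2.CHAIN_APPROX_NONE);k=max(cs,key=cv2.contourArea);k=cv2.convexHull(k)[:,0]
P=np.array([atz(c,p,.064)[:2] for p in k])
s=least_squares(lambda v:np.hypot(*(P-v[:2]).T)-v[2],[.43,.07,.11],loss='soft_l1',f_scale=.002);print(s.x)
red=((hsv[...,1]>150)&((hsv[...,0]<8)|(hsv[...,0]>172))&(hsv[...,2]>100));red[:180]=0;red[:,:260]=0;red[:,:][:,370:]=0
v,u=np.nonzero(red);m=atz(c,(u.mean(),v.mean()),.064);print('red',u.mean(),v.mean(),len(u),m)
d=m[:2]-s.x[:2];print(np.hypot(*d),np.degrees(np.arctan2(d[1],d[0])))
p=atz(c,(346,198),.064);d=p[:2]-s.x[:2];print('ptr',p,np.hypot(*d),np.degrees(np.arctan2(d[1],d[0])))
E
```

```text
[0.53678784 0.06357895 0.064     ]
[0.54217512 0.06371937 0.1093535 ]
red 308.4117647058824 200.0 51 [0.63011209 0.0721074  0.064     ]
0.08833612039702121 5.448776034425943
ptr [ 0.63494824 -0.01814013  0.064     ] 0.1237248089220817 -41.42396742687022
```

View pics/crop1.png

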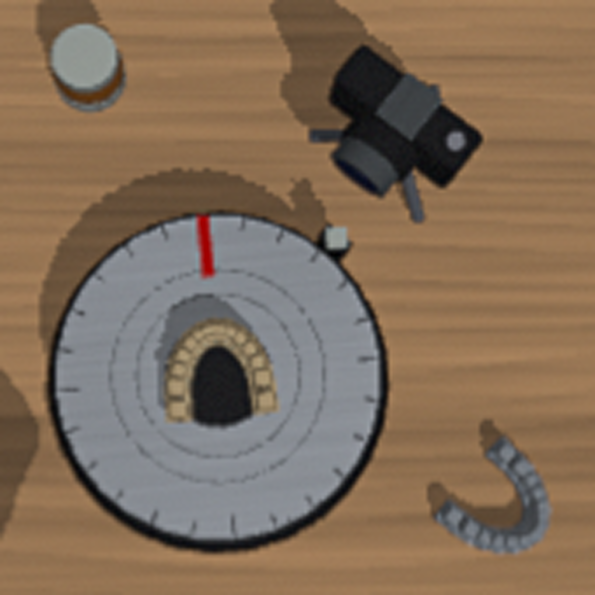

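Centre is about (0.541, 0.0635), with the pointer at about -41° and the mark at +5.4°. The finger will work on the robot side of the wheel (angle 180°, r≈90 mm), at about (0.451, 0.0635).

>>> play_rows --pt "-0.1 -0.1 0" --pt "-0.22 -0.22 0" --pt "-0.35 -0.35 0" --pt "-0.48 -0.48 0" --pt "-0.61 -0.61 0" --pt "-0.74 -0.74 0" --pt "-0.83 -0.826 0" --pt "-0.83 -0.826 0" --spin '[0,0,0,0,0,0,0,0]' --gripper '[0,0,0,0,0,0,0,0]' --grip_force 20

```text
clock: 1.1
ee_pos: [0.3095, 0.3188, 0.2184]
ee_rot: [-180.0, 0.0, 163.7]
contact_force: [-0.4, 0.7, -0.4]
grip_width: 0.0177
gripper_force: 0.0
```

>>> play_rows --pt "-0.1 -0.1 0" --pt "-0.22 -0.22 0" --pt "-0.35 -0.35 0" --pt "-0.48 -0.48 0" --pt "-0.61 -0.61 0" --pt "-0.74 -0.74 0" --pt "-0.83 -0.826 0" --pt "-0.83 -0.826 0" --spin '[-0.03,-0.06,-0.09,-0.12,-0.15,-0.179,-0.179,-0.179]' --gripper '[0,0,0,0,0,0,0,0]'

```text
clock: 2.1
ee_pos: [0.4511, 0.0635, 0.2182]
ee_rot: [180.0, -0.0, 179.8]
contact_force: [-0.2, -0.4, -0.3]
grip_width: 0.0004
gripper_force: 0.0
```

>>> play_rows --pt "0 0.07 0.12" --pt "0 0.14 0.28" --pt "0 0.14 0.42" --pt "0 0.14 0.54" --pt "0 0.14 0.58" --pt "0 0.14 0.58" --spin '[0,0,0,0,0,0]' --gripper '[0,0,0,0,0,0]'

```text
clock: 2.85
ee_pos: [0.4501, 0.1, 0.0735]
ee_rot: [180.0, -0.1, -180.0]
contact_force: [0.7, -0.5, -0.0]
grip_width: 0.0005
gripper_force: 0.0
```

```bash
python3 - <<'E'
from h import *
c=manip.camera('side');im=c['color']
a=np.linspace(0,2*np.pi,120)
for (x,y) in proj(c,np.c_[.541+.11*np.cos(a),.0635+.11*np.sin(a),0*a+.064]):
    cv2.circle(im,(int(x),int(y)),0,(0,255,0),-1)
p=np.radians(-41);x,y=proj(c,[[.541+.1145*np.cos(p),.0635+.1145*np.sin(p),.064]])[0];im[int(y),int(x)]=(255,0,255)
cv2.imwrite('pics/s1.png',cv2.resize(im[140:320,240:440],None,fx=3.3,fy=3.3,interpolation=cv2.INTER_NEAREST))
E
```

```text
(no output)
```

View pics/s1.png

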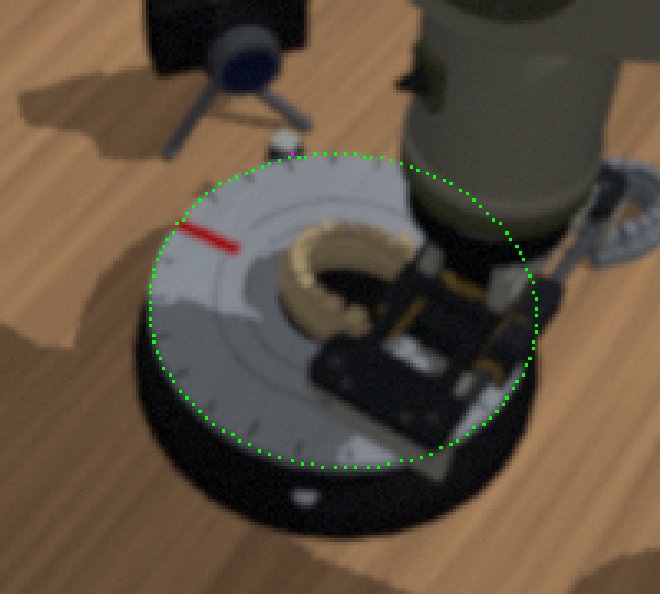

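Overlay confirms the wheel circle; mark at crop (180–238, 227–250), pointer at (285,145). The fingertip sits slightly too far out, so I'll shift inwards and feel for contact.

>>> play_rows --pt "-0.032 0 0.02" --pt "-0.032 0 0.034" --pt "-0.032 0 0.034" --spin '[0,0,0]' --gripper '[0,0,0]'

```text
clock: 3.28
ee_pos: [0.4586, 0.0991, 0.065]
ee_rot: [-180.0, -0.0, 179.9]
contact_force: [-0.0, 0.3, -0.4]
grip_width: 0.0003
gripper_force: 0.0
```

>>> play_rows --pt "0 0 0.004" --pt "0 0 0.004" --spin '[0,0]' --gripper '[0,0]'

```text
clock: 3.52
ee_pos: [0.4587, 0.0992, 0.0643]
ee_rot: [180.0, 0.0, 180.0]
contact_force: [0.0, 0.8, 1.7]
grip_width: 0.0006
gripper_force: 0.4
```

>>> play_rows --pt "0 0 0.004" --pt "0 0 0.004" --spin '[0,0]' --gripper '[0,0]'

```text
clock: 3.78
ee_pos: [0.459, 0.0997, 0.0642]
ee_rot: [180.0, 0.0, 180.0]
contact_force: [-4.4, 2.1, 9.6]
grip_width: 0.0005
gripper_force: 4.8
```

>>> play_rows --pt "0 -0.03 0" --pt "0 -0.11 0" --pt "0 -0.206 0" --pt "0 -0.302 -0.04" --pt "0 -0.36 -0.12" --pt "0 -0.36 -0.16" --spin '[0,0,0,0,0,0]' --gripper '[0,0,0,0,0,0]'

```text
clock: 4.53
ee_pos: [0.4591, 0.0085, 0.1042]
ee_rot: [-180.0, 0.1, 179.9]
contact_force: [-0.1, -0.1, -0.1]
grip_width: 0.0001
gripper_force: 0.0
```

```bash
cat > ang.py <<'E'
from h import *
C=np.array([.541,.0635])
def mark(n='side'):
    t=manip.get_obs()['clock'];c=manip.camera(n);h=cv2.cvtColor(c['color'],cv2.COLOR_BGR2HSV)
    r=((h[...,1]>130)&((h[...,0]<8)|(h[...,0]>172))&(h[...,2]>50))
    a=np.linspace(0,2*np.pi,90);q=proj(c,np.c_[C[0]+.113*np.cos(a),C[1]+.113*np.sin(a),0*a+.064]).astype(np.int32)
    m=np.zeros(r.shape,np.uint8);cv2.fillPoly(m,[q],1)
    v,u=np.nonzero(r&(m>0))
    if len(u)<8: return t,None,len(u),None
    p=np.array([atz(c,x,.064)[:2] for x in zip(u,v)]).mean(0)-C
    return t,round(np.degrees(np.arctan2(p[1],p[0])),1),len(u),round(np.hypot(*p),3)
E
python3 - <<'E'
from ang import *
for i in range(5): print(mark('side'),mark('top'))
E
```

```text
(4.525, np.float64(85.0), 87, np.float64(0.091)) (4.575, np.float64(92.0), 56, np.float64(0.089))
(4.625, np.float64(97.7), 91, np.float64(0.09)) (4.675, np.float64(104.5), 58, np.float64(0.089))
(4.725, np.float64(110.3), 93, np.float64(0.09)) (4.775, np.float64(117.0), 54, np.float64(0.088))
(4.825, np.float64(122.9), 93, np.float64(0.089)) (4.875, np.float64(129.5), 60, np.float64(0.089))
(4.925, np.float64(135.4), 95, np.float64(0.09)) (4.975, np.float64(141.8), 51, np.float64(0.093))
```

ω≈2.2 rad/s. I'll move to a hover above the ring and let it run.

>>> play_rows --pt "0 0.1 0" --pt "0 0.2 0.03" --pt "0 0.22 0.08" --pt "0 0.22 0.104" --pt "0 0.22 0.104" --pt "0 0.22 0.104" --pt "0 0.22 0.104" --pt "0 0.22 0.104" --spin '[0,0,0,0,0,0,0,0]' --gripper '[0,0,0,0,0,0,0,0]'

```text
clock: 6.02
ee_pos: [0.4589, 0.064, 0.0775]
ee_rot: [180.0, 0.0, 179.9]
contact_force: [-0.5, 0.4, -0.4]
grip_width: 0.0004
gripper_force: 0.0
```

>>> play_rows --pt "0 0 0" --pt "0 0 0" --pt "0 0 0" --pt "0 0 0" --pt "0 0 0" --pt "0 0 0" --pt "0 0 0" --pt "0 0 0" --spin '[0,0,0,0,0,0,0,0]' --gripper '[0,0,0,0,0,0,0,0]'

```text
clock: 7.02
ee_pos: [0.4586, 0.0642, 0.0771]
ee_rot: [-180.0, 0.0, 180.0]
contact_force: [0.0, -0.6, -0.9]
grip_width: 0.0002
gripper_force: 0.0
```

>>> play_rows --pt "0 0 0" --pt "0 0 0" --pt "0 0 0" --pt "0 0 0" --pt "0 0 0" --pt "0 0 0" --pt "0 0 0" --pt "0 0 0" --spin '[0,0,0,0,0,0,0,0]' --gripper '[0,0,0,0,0,0,0,0]'

```text
clock: 8.02
ee_pos: [0.4586, 0.0642, 0.0771]
ee_rot: [-180.0, -0.0, 180.0]
contact_force: [-0.4, 0.0, -0.9]
grip_width: 0.0007
gripper_force: 0.0
```

```bash
python3 - <<'E'
from ang import *
for i in range(7): print(mark('side'))
print(manip.get_obs()['ee_pos'])
E
```

```text
(8.025, np.float64(99.1), 95, np.float64(0.09))
(8.075, np.float64(103.6), 98, np.float64(0.09))
(8.125, np.float64(108.1), 90, np.float64(0.09))
(8.175, np.float64(112.5), 93, np.float64(0.09))
(8.225, np.float64(116.9), 96, np.float64(0.09))
(8.275, np.float64(121.6), 102, np.float64(0.09))
(8.325, np.float64(125.9), 97, np.float64(0.09))
[0.45861458 0.06421868 0.07714414]
```

>>> play_rows --pt "0 0 0.02" --pt "0 0 0.04" --pt "0 0 0.04" --pt "0 0 0.04" --pt "0 0 0.04" --pt "0 0 0.04" --pt "0 0 0.04" --pt "0 0 0.04" --spin '[0,0,0,0,0,0,0,0]' --gripper '[0,0,0,0,0,0,0,0]'

```text
clock: 9.38
ee_pos: [0.4587, 0.0642, 0.0672]
ee_rot: [180.0, 0.0, 180.0]
contact_force: [0.6, -0.0, -0.8]
grip_width: 0.0007
gripper_force: 0.0
```

```bash
python3 - <<'E'
from ang import *
for i in range(6): print(mark('side'))
print(manip.get_obs()['ee_pos'],manip.get_obs()['clock'])
E
```

```text
(9.375, None, 0, None)
(9.425, None, 0, None)
(9.475, None, 0, None)
(9.525, None, 0, None)
(9.575, None, 0, None)
(9.625, None, 0, None)
[0.45860005 0.06422085 0.0671447 ] 9.675
```

>>> play_rows --pt "0 0 0" --pt "0 0 0" --pt "0 0 0" --pt "0 0 0" --pt "0 0 0" --spin '[0,0,0,0,0]' --gripper '[0,0,0,0,0]'

```text
clock: 10.3
ee_pos: [0.4586, 0.0642, 0.0671]
ee_rot: [180.0, -0.0, 180.0]
contact_force: [-0.9, 0.3, 0.0]
grip_width: 0.0004
gripper_force: 0.0
```

```bash
python3 - <<'E'
from ang import *
for i in range(5): print(mark('top' if i%2 else 'side'))
E
```

```text
(10.3, np.float64(-78.3), 55, np.float64(0.09))
(10.35, np.float64(-75.7), 58, np.float64(0.089))
(10.4, np.float64(-71.7), 53, np.float64(0.091))
(10.45, np.float64(-69.0), 61, np.float64(0.09))
(10.5, np.float64(-65.1), 55, np.float64(0.092))
```

>>> play_rows --pt "0 0 0" --pt "0 0 0.006" --pt "0 0 0.02" --pt "0 0 0.02" --pt "0 0 0.02" --pt "0 0 0.02" --pt "0 0 0.02" --spin '[0,0,0,0,0,0,0]' --gripper '[0,0,0,0,0,0,0]'

```text
clock: 11.42
ee_pos: [0.459, 0.0644, 0.0642]
ee_rot: [180.0, 0.0, 180.0]
contact_force: [-10.9, 0.1, 21.0]
grip_width: 0.0004
gripper_force: 11.0
```

```bash
python3 - <<'E'
from ang import *
print(mark('side'),mark('top'),mark('side'))
im=manip.camera('side')['color'];t=manip.camera('top')['color']
f=lambda a:cv2.resize(a,(400,400),interpolation=cv2.INTER_CUBIC)
cv2.imwrite('pics/e1.png',np.hstack([f(im[165:245,280:360]),f(t[180:260,290:370])]))
E
```

```text
(11.425, np.float64(-42.2), 56, np.float64(0.093)) (11.475, np.float64(-42.3), 54, np.float64(0.089)) (11.525, np.float64(-42.2), 56, np.float64(0.093))
```

View pics/e1.png

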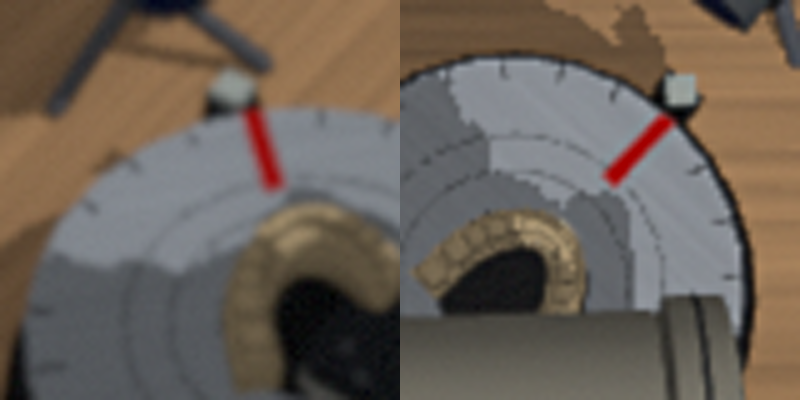

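The wheel stopped about 3° from the pointer: in the left crop the mark is at (255,110) and the pointer at (232,92); in the right crop, the mark at (670,120) and the pointer at (680,92). This is well inside 10°, so I'm lifting straight up.

>>> play_rows --pt "0 0 -0.012" --pt "0 0 -0.06" --pt "0 0 -0.2" --pt "0 0 -0.4" --pt "0 0 -0.5" --pt "0 0 -0.5" --pt "0 0 -0.5" --pt "0 0 -0.5" --spin '[0,0,0,0,0,0,0,0]' --gripper '[0,0,0,0,0,0,0,0]'

```text
clock: 12.68
ee_pos: [0.4576, 0.0642, 0.1855]
ee_rot: [-180.0, -0.2, 180.0]
contact_force: [-0.0, 0.8, -0.6]
grip_width: 0.0007
gripper_force: 0.0
```

```bash
python3 - <<'E'
from ang import *
for i in range(8): r=mark('side'); print(r) if i in(0,4,7) else 0
E
```

```text
(12.675, np.float64(-42.2), 56, np.float64(0.093))
(12.875, np.float64(-42.2), 56, np.float64(0.093))
(13.025, np.float64(-42.2), 57, np.float64(0.093))
```

Still and in place, so I'm handing it in.

```bash
python3 -c "
from workcell import manip
print(manip.sign_off())"
```

```text
the job is handed in; nothing more can be done
None
```

The wheel was flicked to about 2.2 rad/s and ran untouched for over 6 s. A fingertip then braked it with the red mark about 3° from the pointer; it stayed at rest after the finger lifted, and the job was handed in at about 13 s with no verdict shown.

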